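# Hold a bracket in the corner of the checking fixture

### The job

Take the aluminium bracket out of its blue bin and set it flat on the base of the checking fixture, its long side along the long fence. Press it into the corner until it is flush against both fences at once, and finish while the gripper is still holding it pressed there: do not let go. Leave the round hub, the carton and the spray can where they are.

Things in the scene. Friction and masses are not known exactly. Their poses are not given: they have to be found in the camera images.
- bracket_mid (a point): Centre of the loose aluminium bracket (0.35 kg), half-way up: 27 mm above its underside. Upside-down T: foot plate 90 (its x) by 70 (y) by 14 mm thick; on it, centred, an upright rib along x, 60 mm long, 18 mm thick, 40 mm high (54 mm in all). Grip the rib across its 18 mm. Same after a half turn about z. Starts flat on the floor of bin_a, rib up
- bin_a: Blue open picking bin that holds the bracket, fixed, outside 220 mm (x) by 180 mm (y), walls 4 mm thick and 50 mm high, lower (23 mm) over the quarter at its -x end, floor 4 mm thick; origin at the centre of its underside. May be on the left or the right of the fixture
- bin_b: The same kind of blue bin, on the other side, holding the round hub; origin at the centre of its underside
- corner (a point): Inner corner of the fixed checking fixture, where the two fence faces would meet, on top of its dark base (oiled, slippery steel; 12 mm above the table; 180 x 200 mm, centre at x -70, y -80 mm from here). Free area: x < 0, y < 0 in this point's axes; z up. The seated bracket's centre is at x -35, y -45, z +27 mm here, its own x along this y, either way round
- fence_long: Long fence of the fixture: rigid steel bar 20 mm (x) by 200 mm (y), standing 16 mm above the base; its inner face is the plane x = 0 of the corner; origin at the centre of its underside
- fence_short: Short fence: rigid steel bar 95 mm (x) by 20 mm (y), standing 16 mm above the base; its inner face is the plane y = 0 of the corner, where it spans x = -105 to -10 mm; origin at the centre of its underside
- hub: Bystander: aluminium round hub, flange 76 mm across and 12 mm thick with a 36 mm boss, 40 mm high in all, in the other bin; origin at the centre of its underside
- carton: Bystander: cardboard carton 90 x 70 x 60 mm on the table; origin at the centre of its underside
- spray: Bystander: white can 52 mm across, 150 mm high on the table; origin at the centre of its underside
Things that resemble listed ones, but are neither listed nor needed, are in the scene too. What is shaped like the part that bears bracket_mid but green is not meant.

How it is judged:
By the outcome, as a careful person would: the job done as asked, in the order asked, and still so for the second after the job is handed in, while the arm keeps its last pose, push and grip.
It also fails if it takes over 51 s, if anything falls off the work surface, if the arm or the gripper's body presses on something with over 40 N, if the wrist force passes 120 N, or if a joint passes its speed limit or range.

### The arm

A 6-joint arm with a two-finger parallel gripper is mounted at the origin on the work surface. World frame = base frame: x ahead of the robot, y to its left, z up, the work surface at z = 0. Lengths are in m, angles in rad, forces in N, time in s.
With the tool pointing down it reaches from about 0.2 to 0.875 m from the base axis. Payload 3.4 kg.
Tool frame: the origin (TCP) lies midway between the tips of the shut fingers; the grasp point (between the pads) lies grip_point_offset behind it (grip_point_offset is the distance from the TCP to the grasp point, in m); z points along the fingers, y is the line along which they close (so a half turn about z gives the same grasp; the last joint's range is limited). The gripper opens to 94 mm and grips with 3 to 60 N. Pads are 16 mm wide; open, the fingers measure 119 mm over their backs; the gripper's body (75 mm by 177 mm) begins 78 mm behind the grasp point.
Start: joints at [1.024, 0.276, 1.505, -0, 1.361, -0.121], TCP at [0.238, 0.524, 0.205] pointing down, gripper open.
Joint ranges: [-2.89, 2.89], [-0.75, 2.08], [0.22, 2.7], [-1.18, 4.32], [0.11, 2.71], [-2.7, 2.7]. Speed limits (rad/s): [2.57, 2.57, 3.14, 3.14, 3.14, 3.14].

### API

Orientations are given as a unit quaternion [w, x, y, z].
In Python, from station import read_state, snapshot, finish_job, boxes_of, outline_of, pinpoint, grip_point_offset gives the robot as it stands.
- The arm moves only by the tool carry_out, never from a script. Its argument "steps" is a list of rows, each a list of 3 entries, a list of its own where there are three numbers: the shift along the tool's x, y, z scaled (see below), then the turn, a rotation vector about the tool's x, y, z scaled (see below), then the closure, from 0 (fully open) to 1 (shut). In form: [[[x, y, z], [wx, wy, wz], fingers], ...]. A call has exactly 8 rows; each row is the pose to reach, as a shift and turn from the pose commanded when the call began, along the tool's axes at that moment; what a row does not reach only later rows make up. The controller multiplies each number of a shift by 15 cm and each number of a turn by pi/4 rad. A row lasts 1/10 s, in which the tool goes at most 50 mm and 8.59 degrees, less where a joint would pass 70% of its speed; a pose out of reach is approached as far as the arm can. A call with a number of a shift or a turn outside -1 to 1 is refused whole. A call with a gripper value outside its range is refused whole. The fingers move at their own pace and stop on an object; the grip force is fixed at half the most. Time passes only in rows, so rows that repeat a pose let the fingers close, or fill a call up. It gives the time, the measured TCP pose, the force, the opening and the grip force at its end, in the units of the state.
- read_state(): the state, without advancing time (a new reading comes with each control period).
- snapshot(name): name is "side" or "top" or "wrist"; returns a dict with "pixels" (384x512x3 uint8, red, green, blue), "fx", "fy", "cx", "cy" (pixels), "position" and "orientation" of the camera in the world. Camera axes: x right, y down, z forward; pixel columns grow to the right and rows downward; lengths in m; the calibration is good to about 2 mm. A picture is of the moment at which its call begins. There is no depth.
- finish_job(): hands the job in; it is judged then, once.
Trained networks look in a picture, given as the dict that the camera call returned (one of the last four; its "shot" number tells which), for a name from the list of things; names that differ only in an ending like _2 or _b are one class to them, and where a whole thing is asked for, a point or a joint stands for the part that bears it (a point fixed in the world has none). Each returns a list of dicts, best first, with "p" (0 to 1); they miss things now and then, are a little off and sometimes report something else, mostly with a low value. They report only what shows in the picture. A call takes as long as a camera call. They do not tell look-alikes from the thing itself.
- boxes_of(name, picture): "box" ([left, top, width, height] in pixels, round what is visible of it).
- outline_of(name, picture): "region" (384x512 bool, what is visible of it) and "box" ([left, top, width, height] in pixels, round what is visible of it).
- pinpoint(name, picture): "position" ([row, column] in pixels: a listed point, or the origin of a listed thing).
The state is a dict: "time": time; "q": joint angles; "joint_vel": joint speeds; "joint_torque": joint torques, N m; "position": TCP position; "tool_rot": TCP orientation; "ft_force": force on the tool from outside, world axes, zero at the start; "ft_torque": the same for the moment, N m; "opening": opening from 0.0 (shut) to 1.0 (fully open); "grip_force": force on a finger pad.
Only numpy, scipy, OpenCV 4.12 (cv2) and the standard library are available. Lean on these libraries where they do the work, as an engineer would, in place of code of your own. Each camera call takes 0.05 s, during which the arm holds its last target. There are 200 camera calls.

## Working session

There is one attempt and no reset: what is moved stays moved. The work goes in short steps, Python scripts to look and compute and a tool call to move; the robot and the scene stay as the last step left them, time stands still between calls to the robot, and variables do not carry over. Pictures are saved under pics/ and viewed, at most 10 in all, crops included, and the job is handed in when it is done.

Besides the shell and the picture viewer there is one more tool, called after "Emit:" by a JSON object that holds its "fn" and its "kwargs". carry_out: Moves the arm, as the interface text tells. Shifts and turns lie within -1 to 1; 1 stands for 15 cm of shift or pi/4 rad of turn. Its arguments: {"type":"object","properties":{"steps":{"type":"array"}},"required":["steps"]}

```bash
mkdir -p pics
python3 - <<'E'
from station import *
import cv2,numpy as np
print(grip_point_offset, read_state())
for n in("top","side"):
    s=snapshot(n); cv2.imwrite(f"pics/{n}0.png",s["pixels"][:,:,::-1])
    print(n,{k:v for k,v in s.items() if k!="pixels"})
    for t in("bracket_mid","bin_a","corner","fence_long","fence_short","hub","carton","spray"):
        print(t,[(np.round(d["position"],1).tolist(),round(d["p"],2)) for d in pinpoint(t,s)][:4])
E
```

```text
0.0188 {'time': 0.0, 'q': array([ 1.02402133e+00,  2.76568168e-01,  1.50609819e+00, -1.14074333e-05,
        1.36068010e+00, -1.20985760e-01]), 'joint_vel': array([-4.12022884e-04,  6.33256754e-04,  1.65039749e-05, -1.74391226e-03,
        5.77942422e-04, -1.34931040e-03]), 'joint_torque': array([-4.58357663e-04, -4.04587448e+01, -2.37224436e+01,  6.99609937e-02,
        3.47154855e-02, -1.57224122e-04]), 'position': array([0.23721028, 0.52318456, 0.20463396]), 'tool_rot': array([-2.82101814e-04,  2.11288800e-01,  9.77423283e-01, -8.30305605e-04]), 'ft_force': array([ 0.32131216,  0.00849851, -0.19840865]), 'ft_torque': array([0.03308414, 0.04192361, 0.01153208]), 'grip_force': 0.0, 'opening': 0.99963357566501}
top {'fx': 350.9196231379762, 'fy': 350.9196231379762, 'cx': 254.01543356443875, 'cy': 198.43718116032088, 'position': array([ 0.51536429, -0.01949117,  0.97641801]), 'orientation': array([-0.02926348,  0.71347743, -0.69935029,  0.0316666 ]), 'shot': 1}
bracket_mid [([219.5, 360.9], 0.91), ([150.9, 380.0], 0.79), ([277.5, 278.1], 0.79)]
bin_a [([223.6, 130.7], 0.82), ([230.3, 
[... 287 characters left out ...]
, 356.6], 0.35)]
side {'fx': 348.6812071537362, 'fy': 348.6812071537362, 'cx': 252.56518569928613, 'cy': 189.81324198166632, 'position': array([0.40092523, 0.64252411, 0.50333203]), 'orientation': array([ 0.05400445, -0.12026683,  0.87493263, -0.46595311]), 'shot': 2}
bracket_mid [([194.5, 327.3], 0.79), ([145.4, 288.9], 0.67), ([127.4, 227.3], 0.54)]
bin_a [([323.7, 228.1], 0.96), ([152.4, 294.7], 0.95)]
corner [([185.9, 219.7], 0.67)]
fence_long [([185.8, 254.4], 0.77), ([156.8, 221.4], 0.51)]
fence_short [([195.8, 209.4], 0.82), ([143.6, 290.2], 0.51), ([150.7, 293.9], 0.3)]
hub [([331.4, 236.6], 0.82)]
carton [([270.3, 131.5], 0.78)]
spray [([156.1, 222.6], 0.87), ([185.7, 253.3], 0.48)]
```

View pics/top0.png

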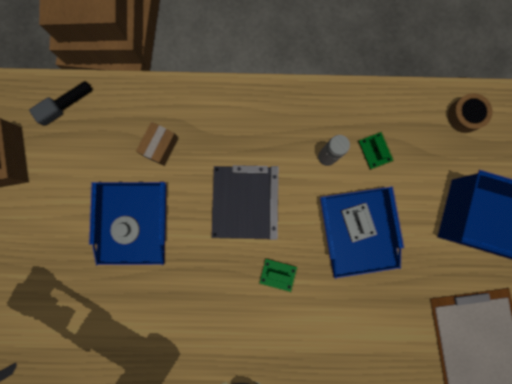

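View pics/side0.png

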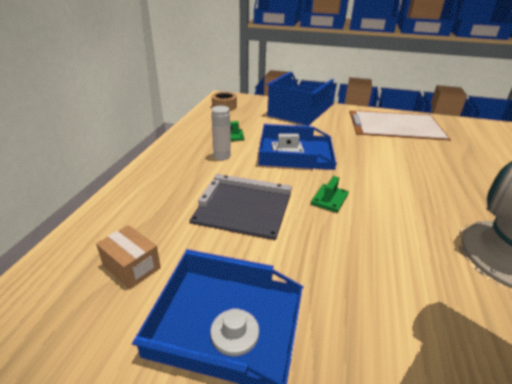

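The top view shows the bracket (silver) in the right bin at about col 360, row 222. The hub is in the left bin (125, 230), and the green look-alikes are at (277, 275) and (376, 150). The fixture's long fence is at col 273, with the corner near (273, 171). The side view agrees.

```bash
cat > h.py <<'E'
from station import *
import cv2,numpy as np
from scipy.spatial.transform import Rotation as R
def rot(q): return R.from_quat(np.roll(q,-1))
def px2w(s,row,col,z):
    d=rot(s["orientation"]).apply([(col-s["cx"])/s["fx"],(row-s["cy"])/s["fy"],1])
    return s["position"]+d*(z-s["position"][2])/d[2]
def rect(s,mask,z):
    c=max(cv2.findContours(mask.astype(np.uint8),0,2)[0],key=cv2.contourArea)[:,0]
    P=np.array([px2w(s,r,q,z)[:2] for q,r in c])
    (c,wh,a)=cv2.minAreaRect((P*1000).astype(np.float32)); return np.round(c,1),np.round(wh,1),round(a,1)
E
python3 - <<'E'
from h import *
s=snapshot("top")
p={}
for t,z in(("bracket_mid",.031),("bin_a",0),("corner",.012),("fence_long",.02),("fence_short",.02),("hub",.0),("spray",0),("carton",0)):
    print(t,[(np.round(px2w(s,*d["position"],z),3)[:2].tolist(),round(d["p"],2)) for d in pinpoint(t,s)][:3])
    for d in outline_of(t,s)[:3]: print("   ",d["box"],round(d["p"],2),rect(s,d["region"],{"bracket_mid":.018,"bin_a":.05}.get(t,.028)))
w=snapshot("wrist");print(w["position"],w["orientation"],w["fx"], read_state()["position"])
c=s["pixels"][130:290,200:420]; cv2.imwrite("pics/crop.png",cv2.resize(c[:,:,::-1],None,fx=3.6,fy=3.6,interpolation=2))
E
```

```text
bracket_mid [([0.534, -0.31], 0.89), ([0.383, -0.099], 0.8), ([0.738, -0.365], 0.76)]
    [362.3, 130.7, 31.9, 37.8] 0.9 (array([ 740. , -358.7]), array([89.2, 71.4]), 21.9)
    [340.6, 205.3, 33.3, 35.3] 0.86 (array([ 539.3, -309.7]), array([90.8, 73. ]), 18.5)
    [259.8, 262.7, 39.7, 28.2] 0.68 (array([393.2, -90.7]), array([93.1, 73.9]), 74.8)
bin_a [([0.522, 0.31], 0.91), ([0.507, -0.313], 0.88)]
    [322.5, 188.1, 83.0, 91.3] 0.81 (array([ 513.6, -312. ]), array([215.5, 198.1]), 9.7)
    [87.9, 183.2, 76.1, 84.2] 0.67 (array([523.8, 307.6]), array([217.8, 202.1]), 1.2)
corner [([0.67, -0.071], 0.91)]
    [213.0, 165.0, 66.0, 74.8] 0.71 (array([588.6,   2.1]), array([177.6, 199.2]), 89.8)
fence_long [([0.597, -0.079], 0.68)]
    [267.0, 163.6, 13.5, 75.5] 0.89 (array([588.3, -76.6]), array([ 20.5, 198.7]), 89.8)
fence_short [([0.674, -0.007], 0.65), ([0.713, -0.221], 0.37), ([0.511, 0.324], 0.24)]
    [231.8, 167.8, 37.2, 3.9] 0.82 (array([677.9,  -9.3]), array([22.1, 92.9]), 1.2)
hub [([0.512, 0.337], 0.95)]
    [110.0, 214.2, 29.9, 30.1] 0.55 (array([506.7, 323. ]), array([72.3, 75.5]), 1.1)
spray [([0.71, -0.228], 0.79), ([0.676, -0.069], 0.47), ([0.676, -0.01], 0.46)]
    [318.9, 137.7, 28.8, 29.2] 0.74 (array([ 734.1, -237.8]), array([54.4, 99. ]), 46.1)
carton [([0.743, 0.247], 0.85)]
    [135.9, 123.0, 45.1, 41.8] 0.67 (array([743.5, 245.7]), array([92. , 97.5]), 64.4)
[0.17564901 0.55223402 0.3842848 ] [0.09854383 0.83471174 0.53803119 0.06377976] 333.5739132236044 [0.23754199 0.52368203 0.20549349]
```

View pics/crop.png

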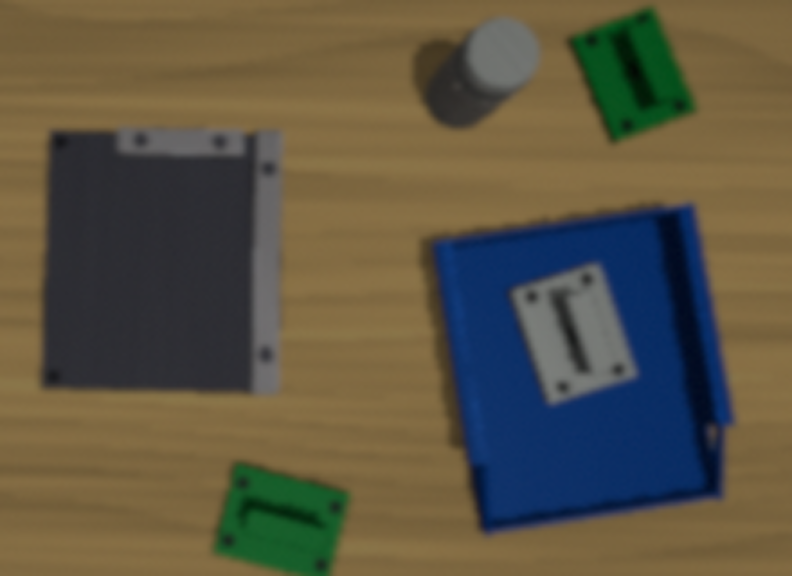

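```bash
cat >> h.py <<'E'
def H(p): # tool-down pose from [x,y,z,heading deg]
    return R.from_euler("z",p[3],degrees=True)*R.from_euler("x",180,degrees=True)
def plan(a,b,n=1):
    a,b=np.array(a,float),np.array(b,float)
    for i in range(n):
        p,q=a+(b-a)*i/n,a+(b-a)*(i+1)/n
        print(np.round(q,3),"shift",np.round(H(p).inv().apply(q[:3]-p[:3])/.15,3),"turn z",round(-np.radians(q[3]-p[3])/(np.pi/4),3))
E
python3 - <<'E'
from h import *
plan([.238,.524,.205,155.6],[.51,-.29,.21,18],6)
E
```

```text
[  0.283   0.388   0.206 132.667] shift [-0.649 -0.699 -0.006] turn z 0.51
[  0.329   0.253   0.207 109.733] shift [-0.87  -0.391 -0.006] turn z 0.51
[ 0.374  0.117  0.208 86.8  ] shift [-0.953 -0.021 -0.006] turn z 0.51
[ 4.1900e-01 -1.9000e-02  2.0800e-01  6.3867e+01] shift [-0.886  0.352 -0.006] turn z 0.51
[ 0.465 -0.154  0.209 40.933] shift [-0.679  0.67  -0.006] turn z 0.51
[ 0.51 -0.29  0.21 18.  ] shift [-0.364  0.881 -0.006] turn z 0.51
```

Emit:
{"fn": "carry_out", "kwargs": {"steps": [[[-0.08,-0.09,0],[0,0,0.06],0],[[-0.16,-0.17,0],[0,0,0.13],0],[[-0.24,-0.26,0],[0,0,0.19],0],[[-0.33,-0.35,0],[0,0,0.26],0],[[-0.41,-0.44,0],[0,0,0.32],0],[[-0.49,-0.52,0],[0,0,0.38],0],[[-0.57,-0.61,0],[0,0,0.45],0],[[-0.65,-0.7,0],[0,0,0.51],0]]}}

```text
time: 2.6
position: [0.2833, 0.3862, 0.2056]
tool_rot: [0.0, 0.403, 0.915, 0.0]
ft_force: [0.2, 0.0, 0.1]
opening: 0.997
grip_force: 0.0
```

Emit:
{"fn": "carry_out", "kwargs": {"steps": [[[-0.11,-0.05,0],[0,0,0.06],0],[[-0.22,-0.1,0],[0,0,0.13],0],[[-0.33,-0.15,0],[0,0,0.19],0],[[-0.44,-0.2,0],[0,0,0.26],0],[[-0.54,-0.24,0],[0,0,0.32],0],[[-0.65,-0.29,0],[0,0,0.38],0],[[-0.76,-0.34,0],[0,0,0.45],0],[[-0.87,-0.39,0],[0,0,0.51],0]]}}

```text
time: 3.4
position: [0.3284, 0.2507, 0.2056]
tool_rot: [0.0, 0.577, 0.817, 0.0]
ft_force: [-0.0, 0.1, -0.1]
opening: 0.996
grip_force: 0.0
```

Emit:
{"fn": "carry_out", "kwargs": {"steps": [[[-0.12,0,0],[0,0,0.06],0],[[-0.24,0,0],[0,0,0.13],0],[[-0.36,0,0],[0,0,0.19],0],[[-0.48,-0.01,0],[0,0,0.26],0],[[-0.6,-0.01,0],[0,0,0.32],0],[[-0.72,-0.01,0],[0,0,0.38],0],[[-0.83,-0.02,0],[0,0,0.45],0],[[-0.95,-0.02,0],[0,0,0.51],0]]}}

```text
time: 4.2
position: [0.3732, 0.1157, 0.2055]
tool_rot: [0.0, 0.728, 0.685, 0.0]
ft_force: [0.4, 0.2, 0.2]
opening: 1.001
grip_force: 0.0
```

Emit:
{"fn": "carry_out", "kwargs": {"steps": [[[-0.11,0.04,0],[0,0,0.06],0],[[-0.22,0.09,0],[0,0,0.13],0],[[-0.33,0.13,0],[0,0,0.19],0],[[-0.44,0.18,0],[0,0,0.26],0],[[-0.55,0.22,0],[0,0,0.32],0],[[-0.66,0.26,0],[0,0,0.38],0],[[-0.78,0.31,0],[0,0,0.45],0],[[-0.89,0.35,0],[0,0,0.51],0]]}}

```text
time: 5.0
position: [0.4182, -0.0207, 0.2055]
tool_rot: [0.0, 0.85, 0.527, 0.0]
ft_force: [-0.1, -0.2, -0.5]
opening: 1.003
grip_force: 0.0
```

Emit:
{"fn": "carry_out", "kwargs": {"steps": [[[-0.08,0.08,0],[0,0,0.06],0],[[-0.17,0.17,0],[0,0,0.13],0],[[-0.26,0.25,0],[0,0,0.19],0],[[-0.34,0.34,0],[0,0,0.26],0],[[-0.42,0.42,0],[0,0,0.32],0],[[-0.51,0.5,0],[0,0,0.38],0],[[-0.6,0.59,0],[0,0,0.45],0],[[-0.68,0.67,0],[0,0,0.51],0]]}}

```text
time: 5.8
position: [0.4638, -0.1567, 0.2055]
tool_rot: [0.0, 0.938, 0.347, 0.0]
ft_force: [0.5, 0.3, -0.3]
opening: 1.0
grip_force: 0.0
```

Emit:
{"fn": "carry_out", "kwargs": {"steps": [[[-0.05,0.13,0],[0,0,0.06],0.2],[[-0.1,0.26,0],[0,0,0.13],0.4],[[-0.16,0.38,0],[0,0,0.22],0.4],[[-0.21,0.5,0],[0,0,0.3],0.4],[[-0.26,0.62,0],[0,0,0.38],0.4],[[-0.31,0.74,0],[0,0,0.45],0.4],[[-0.36,0.88,0],[0,0,0.51],0.4],[[-0.36,0.88,0],[0,0,0.51],0.4]]}}

```text
time: 6.6
position: [0.5102, -0.2937, 0.2048]
tool_rot: [0.001, 0.988, 0.154, 0.0]
ft_force: [-0.2, 0.4, 0.4]
opening: 0.602
grip_force: 0.0
```

Run:
```python
from h import *
st=read_state();print(st["position"],st["tool_rot"],np.degrees(2*np.arctan2(st["tool_rot"][2],st["tool_rot"][1])))
s=snapshot("wrist")
print(s["position"])
for d in pinpoint("bracket_mid",s)[:3]: print(d["position"],round(d["p"],2),px2w(s,*d["position"],.031))
for d in outline_of("bracket_mid",s)[:2]: print(d["box"],round(d["p"],2),rect(s,d["region"],.018))
for d in outline_of("bin_a",s)[:2]: print(d["box"],round(d["p"],2),rect(s,d["region"],.05))
cv2.imwrite("pics/w1.png",s["pixels"][:,:,::-1])
```

```text
[ 0.5101524  -0.29368638  0.20477554] [6.01702279e-04 9.88112068e-01 1.53734076e-01 1.10150459e-04] 17.686771711557373
[ 0.57400094 -0.27228992  0.38357166]
[223.7, 52.7] 0.85 [ 0.39235636 -0.09388076  0.031     ]
[154.0, 281.0] 0.74 [ 0.54273539 -0.31063962  0.031     ]
[7.6, 175.0, 102.9, 79.3] 0.75 (array([395.7, -93.9]), array([95.7, 76.6]), 76.4)
[356.7, 0.0, 68.2, 28.8] 0.74 (array([ 705.9, -371.1]), array([27.3, 73.4]), 17.7)
[175.2, 60.6, 216.4, 218.6] 0.88 (array([ 517.9, -312.1]), array([207.6, 196.9]), 10.1)
```

View pics/w1.png

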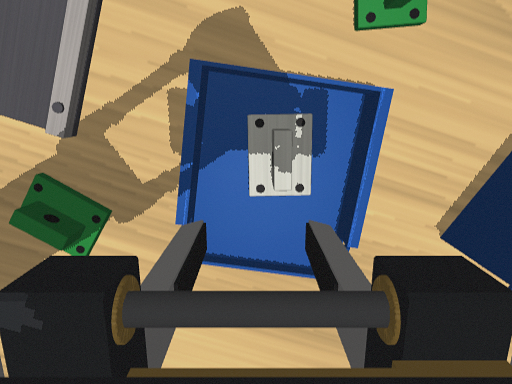

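The wrist view shows the bracket's plate spanning cols 248–311 and rows 113–195, with the rib top at cols 273–292 and rows 129–190. It is nearly aligned with the tool and sits clear of the bin walls.

Run:
```python
from h import *
s=snapshot("wrist"); im=s["pixels"].astype(int)
m=((im[:,:,2]-im[:,:,0])<25); m[:100]=0;m[210:]=0;m[:,:235]=0;m[:,325:]=0
print(rect(s,m,.018), px2w(s,159.5,282.5,.058))
plan([.510,-.2937,.2048,17.7],[.5425,-.311,.12,17.7])
```

```text
(array([ 539.4, -311.1]), array([89.7, 69.4]), 18.8) [ 0.53884343 -0.30636925  0.058     ]
[ 0.542 -0.311  0.12  17.7  ] shift [0.171 0.176 0.565] turn z -0.0
```

Run:
```python
from h import *
plan([.510,-.2937,.2048,17.7],[.5395,-.3105,.0998,18.6])
```

```text
[ 0.54 -0.31  0.1  18.6 ] shift [0.153 0.166 0.7  ] turn z -0.02
```

Emit:
{"fn": "carry_out", "kwargs": {"steps": [[[0.03,0.03,0.1],[0,0,-0.02],0.4],[[0.05,0.05,0.2],[0,0,-0.02],0.4],[[0.08,0.08,0.32],[0,0,-0.02],0.4],[[0.1,0.11,0.44],[0,0,-0.02],0.4],[[0.13,0.14,0.56],[0,0,-0.02],0.4],[[0.155,0.165,0.65],[0,0,-0.02],0.4],[[0.155,0.165,0.7],[0,0,-0.02],0.4],[[0.155,0.165,0.7],[0,0,-0.02],0.4]]}}

```text
time: 7.65
position: [0.5381, -0.3059, 0.099]
tool_rot: [-0.001, 0.987, 0.164, -0.001]
ft_force: [0.8, -0.3, 0.3]
opening: 0.6
grip_force: 0.0
```

Emit:
{"fn": "carry_out", "kwargs": {"steps": [[[0,0,0.09],[0,0,0],0.4],[[0,0,0.18],[0,0,0],0.4],[[0,0,0.27],[0,0,0],0.4],[[0,0,0.36],[0,0,0],0.4],[[0,0,0.44],[0,0,0],0.4],[[0,0,0.5],[0,0,0],0.4],[[0,0,0.52],[0,0,0],0.4],[[0,0,0.52],[0,0,0],0.4]]}}

```text
time: 8.45
position: [0.5386, -0.3066, 0.0219]
tool_rot: [-0.0, 0.987, 0.163, -0.0]
ft_force: [-0.6, 0.0, -0.2]
opening: 0.599
grip_force: 0.0
```

Emit:
{"fn": "carry_out", "kwargs": {"steps": [[[0,0,0],[0,0,0],0.6],[[0,0,0],[0,0,0],0.75],[[0,0,0],[0,0,0],0.85],[[0,0,0],[0,0,0],1],[[0,0,0],[0,0,0],1],[[0,0,0],[0,0,0],1],[[0,0,0],[0,0,0],1],[[0,0,0],[0,0,0],1]]}}

```text
time: 9.25
position: [0.5396, -0.3078, 0.023]
tool_rot: [0.001, 0.987, 0.163, 0.001]
ft_force: [1.5, -3.4, 1.8]
opening: 0.189
grip_force: 30.0
```

Run:
```python
from h import *
plan([.5396,-.3082,.1225,18.7],[.611,-.020,.1225,-.2],3)
```

```text
[ 0.563 -0.212  0.122 12.4  ] shift [ 0.356 -0.556 -0.   ] turn z 0.14
[ 0.587 -0.116  0.122  6.1  ] shift [ 0.292 -0.591 -0.   ] turn z 0.14
[ 0.611 -0.02   0.122 -0.2  ] shift [ 0.226 -0.62  -0.   ] turn z 0.14
```

Emit:
{"fn": "carry_out", "kwargs": {"steps": [[[0,0,-0.04],[0,0,0],1],[[0,0,-0.12],[0,0,0],1],[[0,0,-0.24],[0,0,0],1],[[0,0,-0.36],[0,0,0],1],[[0,0,-0.48],[0,0,0],1],[[0,0,-0.6],[0,0,0],1],[[0,0,-0.66],[0,0,0],1],[[0,0,-0.68],[0,0,0],1]]}}

```text
time: 10.05
position: [0.5388, -0.3063, 0.1255]
tool_rot: [0.0, 0.987, 0.163, 0.0]
ft_force: [0.4, 1.0, -5.1]
opening: 0.193
grip_force: 30.0
```

Emit:
{"fn": "carry_out", "kwargs": {"steps": [[[0.03,-0.05,0],[0,0,0.02],1],[[0.07,-0.12,0],[0,0,0.04],1],[[0.12,-0.19,0],[0,0,0.05],1],[[0.17,-0.27,0],[0,0,0.07],1],[[0.22,-0.34,0],[0,0,0.09],1],[[0.27,-0.42,0],[0,0,0.11],1],[[0.31,-0.49,0],[0,0,0.12],1],[[0.36,-0.56,0],[0,0,0.14],1]]}}

```text
time: 10.85
position: [0.5624, -0.2082, 0.1238]
tool_rot: [-0.001, 0.994, 0.109, -0.001]
ft_force: [0.5, 0.2, -3.9]
opening: 0.19
grip_force: 30.0
```

Emit:
{"fn": "carry_out", "kwargs": {"steps": [[[0.04,-0.07,0],[0,0,0.02],1],[[0.07,-0.15,0],[0,0,0.04],1],[[0.11,-0.22,0],[0,0,0.05],1],[[0.15,-0.3,0],[0,0,0.07],1],[[0.18,-0.37,0],[0,0,0.09],1],[[0.22,-0.44,0],[0,0,0.11],1],[[0.26,-0.52,0],[0,0,0.12],1],[[0.29,-0.59,0],[0,0,0.14],1]]}}

```text
time: 11.65
position: [0.5862, -0.1127, 0.1241]
tool_rot: [-0.0, 0.999, 0.054, -0.0]
ft_force: [-0.1, 0.7, -3.8]
opening: 0.19
grip_force: 30.0
```

Emit:
{"fn": "carry_out", "kwargs": {"steps": [[[0.04,-0.1,0],[0,0,0.03],1],[[0.08,-0.2,0],[0,0,0.05],1],[[0.11,-0.3,0],[0,0,0.07],1],[[0.15,-0.4,0],[0,0,0.09],1],[[0.19,-0.5,0],[0,0,0.11],1],[[0.22,-0.58,0],[0,0,0.13],1],[[0.225,-0.62,0],[0,0,0.14],1],[[0.225,-0.62,0],[0,0,0.14],1]]}}

```text
time: 12.45
position: [0.6093, -0.0168, 0.1242]
tool_rot: [-0.0, 1.0, -0.0, -0.0]
ft_force: [-0.4, -0.4, -4.0]
opening: 0.192
grip_force: 30.0
```

Run:
```python
from h import *
st=read_state();print(st["position"],st["ft_force"],st["ft_torque"],np.degrees(2*np.arctan2(st["tool_rot"][2],st["tool_rot"][1])))
s=snapshot("wrist"); s2=snapshot("side")
for t,z in(("bracket_mid",st["position"][2]+.0085),("corner",.012)):
  for q in(s,s2): print(t,[(np.round(px2w(q,*d["position"],z),4).tolist(),round(d["p"],2),d["position"]) for d in pinpoint(t,q)[:3]])
for t in("fence_long","fence_short"):
  for d in outline_of(t,s)[:1]: print(t,d["box"],round(d["p"],2),rect(s,d["region"],.028))
a=s["pixels"][:,:,::-1];b=s2["pixels"][90:280,140:340,::-1]
cv2.imwrite("pics/w2.png",a);cv2.imwrite("pics/s2.png",cv2.resize(b,None,fx=3,fy=3,interpolation=2))
```

```text
[ 0.60929759 -0.01678379  0.12417658] [-0.3610791  -0.40264311 -4.01415611] [-0.04210565  0.18040985 -0.03085528] -0.008619183135555056
bracket_mid [([0.609, -0.0152, 0.1327], 0.79, [241.1, 254.0]), ([0.7021, -0.1343, 0.1327], 0.48, [58.2, 503.2])]
bracket_mid [([0.404, 0.0799, 0.1327], 0.79, [192.2, 325.1]), ([0.608, -0.0202, 0.1327], 0.74, [153.3, 237.6])]
corner [([0.6684, -0.0664, 0.012], 0.92, [123.1, 314.8])]
corner [([0.6688, -0.0675, 0.012], 0.93, [183.2, 220.8]), ([0.6777, -0.0058, 0.012], 0.33, [195.8, 208.9])]
fence_long [314.8, 99.6, 26.9, 155.5] 0.87 (array([620.9, -76.1]), array([133.5,  22.6]), 0.9)
fence_short [188.0, 98.4, 117.0, 26.2] 0.7 (array([678.2,  -9.3]), array([94.4, 18.6]), 90.0)
```

View pics/w2.png

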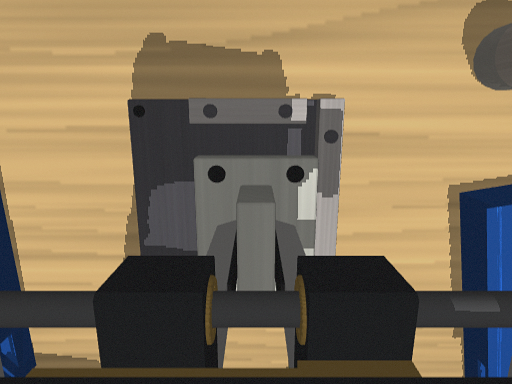

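The wrist view shows the bracket held over the base. Its plate's front edge is at row 156, the short fence at rows 98–124, and the long fence at cols 315–342, so both gaps are about 15 mm. Next I descend.

Emit:
{"fn": "carry_out", "kwargs": {"steps": [[[0,0,0.06],[0,0,0],1],[[0,0,0.15],[0,0,0],1],[[0,0,0.25],[0,0,0],1],[[0,0,0.35],[0,0,0],1],[[0,0,0.45],[0,0,0],1],[[0,0,0.54],[0,0,0],1],[[0,0,0.58],[0,0,0],1],[[0,0,0.6],[0,0,0],1]]}}

```text
time: 13.65
position: [0.6091, -0.0178, 0.0333]
tool_rot: [-0.0, 1.0, -0.001, -0.001]
ft_force: [0.2, -0.9, -3.5]
opening: 0.189
grip_force: 30.0
```

Emit:
{"fn": "carry_out", "kwargs": {"steps": [[[0,0,0.005],[0,0,0],1],[[0,0,0.01],[0,0,0],1],[[0,0,0.015],[0,0,0],1],[[0,0,0.02],[0,0,0],1],[[0,0,0.024],[0,0,0],1],[[0,0,0.027],[0,0,0],1],[[0,0,0.03],[0,0,0],1],[[0,0,0.03],[0,0,0],1]]}}

```text
time: 14.45
position: [0.6098, -0.0179, 0.0309]
tool_rot: [0.0, 1.0, -0.001, 0.0]
ft_force: [-2.5, -0.1, 4.4]
opening: 0.188
grip_force: 30.0
```

Emit:
{"fn": "carry_out", "kwargs": {"steps": [[[0,0.012,0],[0,0,0],1],[[0,0.025,0],[0,0,0],1],[[0,0.037,0],[0,0,0],1],[[0,0.05,0],[0,0,0],1],[[0,0.06,0],[0,0,0],1],[[0,0.07,0],[0,0,0],1],[[0,0.08,0],[0,0,0],1],[[0,0.08,0],[0,0,0],1]]}}

```text
time: 15.25
position: [0.6111, -0.0296, 0.0309]
tool_rot: [-0.0, 1.0, -0.001, 0.002]
ft_force: [0.0, 1.7, 5.3]
opening: 0.191
grip_force: 30.0
```

Emit:
{"fn": "carry_out", "kwargs": {"steps": [[[0.01,0.003,0],[0,0,0],1],[[0.02,0.006,0],[0,0,0],1],[[0.03,0.009,0],[0,0,0],1],[[0.04,0.012,0],[0,0,0],1],[[0.05,0.015,0],[0,0,0],1],[[0.06,0.018,0],[0,0,0],1],[[0.07,0.02,0],[0,0,0],1],[[0.07,0.02,0],[0,0,0],1]]}}

```text
time: 16.05
position: [0.6189, -0.0327, 0.031]
tool_rot: [-0.0, 1.0, -0.001, -0.001]
ft_force: [-5.8, 2.1, 8.6]
opening: 0.192
grip_force: 30.0
```

Emit:
{"fn": "carry_out", "kwargs": {"steps": [[[0,0.005,0],[0,0,0],1],[[0,0.01,0],[0,0,0],1],[[0,0.015,0],[0,0,0],1],[[0,0.02,0],[0,0,0],1],[[0,0.024,0],[0,0,0],1],[[0,0.027,0],[0,0,0],1],[[0,0.03,0],[0,0,0],1],[[0,0.03,0],[0,0,0],1]]}}

```text
time: 16.85
position: [0.619, -0.0328, 0.0312]
tool_rot: [-0.004, 1.0, -0.002, -0.001]
ft_force: [-4.8, 11.6, 10.6]
opening: 0.191
grip_force: 30.0
```

Emit:
{"fn": "carry_out", "kwargs": {"steps": [[[0.005,0,0],[0,0,0],1],[[0.01,0,0],[0,0,0],1],[[0.015,0,0],[0,0,0],1],[[0.02,0,0],[0,0,0],1],[[0.024,0,0],[0,0,0],1],[[0.027,0,0],[0,0,0],1],[[0.03,0,0],[0,0,0],1],[[0.03,0,0],[0,0,0],1]]}}

```text
time: 17.65
position: [0.6195, -0.0328, 0.0313]
tool_rot: [-0.004, 1.0, -0.001, -0.005]
ft_force: [-12.3, 12.6, 16.6]
opening: 0.188
grip_force: 30.0
```

Run:
```python
from h import *
st=read_state();print(st["position"],st["ft_force"],st["ft_torque"],R.from_matrix((H([0,0,0,0]).inv()*rot(st["tool_rot"])).as_matrix()).as_rotvec(degrees=True))
s=snapshot("wrist");s2=snapshot("side")
cv2.imwrite("pics/w3.png",cv2.resize(s["pixels"][80:280,110:370,::-1],None,fx=3,fy=3,interpolation=2))
cv2.imwrite("pics/s3.png",cv2.resize(s2["pixels"][150:250,170:310,::-1],None,fx=5,fy=5,interpolation=2))
```

```text
[ 0.61946298 -0.03277712  0.03127678] [-12.33148562  12.59006177  16.64399853] [1.79021792 1.92488183 0.0153101 ] [ 0.42595255 -0.5265789   0.15066803]
```

View pics/w3.png

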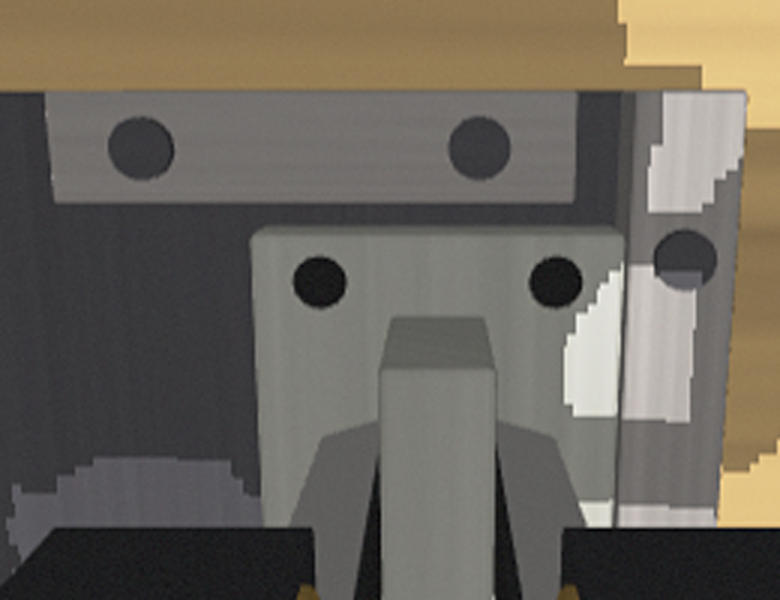

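The plate is flush with the long fence (crop col 620), but about 5 mm still separates it from the short fence (crop rows 203–230). Down-force friction is holding it, so I'll ease the down and side pressure, then push along x.

Emit:
{"fn": "carry_out", "kwargs": {"steps": [[[0,-0.005,-0.005],[0,0,0],1],[[0,-0.01,-0.01],[0,0,0],1],[[0.005,-0.01,-0.01],[0,0,0],1],[[0.01,-0.01,-0.01],[0,0,0],1],[[0.015,-0.01,-0.01],[0,0,0],1],[[0.02,-0.01,-0.01],[0,0,0],1],[[0.02,-0.01,-0.01],[0,0,0],1],[[0.02,-0.01,-0.01],[0,0,0],1]]}}

```text
time: 18.55
position: [0.624, -0.0328, 0.0312]
tool_rot: [-0.003, 1.0, -0.001, -0.003]
ft_force: [-7.1, 8.4, 6.7]
opening: 0.192
grip_force: 30.0
```

Emit:
{"fn": "carry_out", "kwargs": {"steps": [[[0.004,0,0],[0,0,0],1],[[0.008,0,0],[0,0,0],1],[[0.012,0,0],[0,0,0],1],[[0.015,0,0],[0,0,0],1],[[0.018,0,0],[0,0,0],1],[[0.02,0,0],[0,0,0],1],[[0.02,0,0],[0,0,0],1],[[0.02,0,0],[0,0,0],1]]}}

```text
time: 19.35
position: [0.6252, -0.0328, 0.0313]
tool_rot: [-0.003, 1.0, -0.001, -0.005]
ft_force: [-10.5, 7.0, 10.2]
opening: 0.189
grip_force: 30.0
```

Run:
```python
from h import *
st=read_state();print(st["position"],st["ft_force"],st["ft_torque"],(H([0,0,0,0]).inv()*rot(st["tool_rot"])).as_rotvec(degrees=True))
s=snapshot("wrist")
cv2.imwrite("pics/w4.png",cv2.resize(s["pixels"][80:280,110:370,::-1],None,fx=3,fy=3,interpolation=2))
```

```text
[ 0.62524614 -0.03278372  0.03131939] [-10.48633275   7.00744702  10.1934101 ] [1.24050825 1.67804613 0.03153969] [ 0.29943626 -0.58617166  0.11904095]
```

View pics/w4.png

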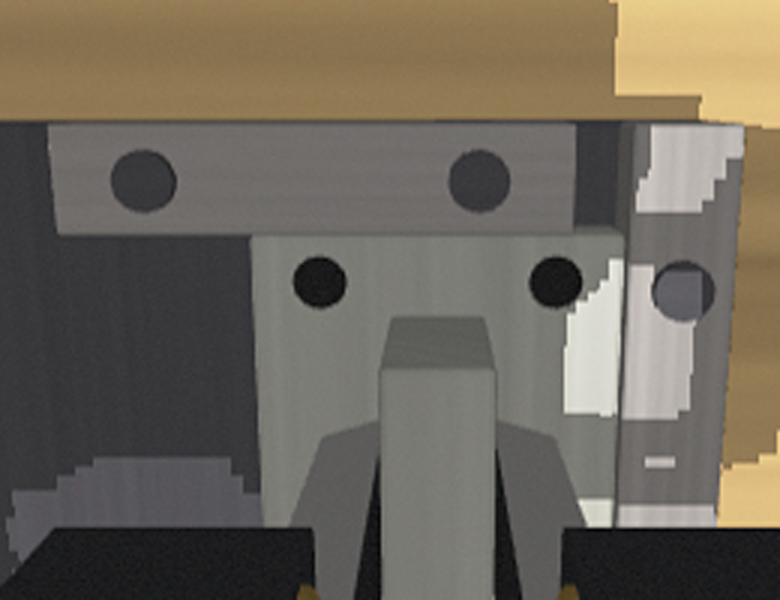

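Both faces look in contact (fence edge against plate at crop row 235, col 622), but the hand leans about 0.6° nose-down. I'll counter-turn so the bracket sits flat.

Emit:
{"fn": "carry_out", "kwargs": {"steps": [[[0,0,0],[-0.002,0.003,0],1],[[0,0,0],[-0.004,0.006,0],1],[[0,0,0],[-0.006,0.009,0],1],[[0,0,0],[-0.007,0.013,0],1],[[0.002,0.002,0],[-0.007,0.013,0],1],[[0.004,0.004,0],[-0.007,0.013,0],1],[[0.006,0.006,0],[-0.007,0.013,0],1],[[0.006,0.006,0],[-0.007,0.013,0],1]]}}

```text
time: 20.2
position: [0.6252, -0.0327, 0.0309]
tool_rot: [-0.001, 1.0, -0.001, -0.001]
ft_force: [-10.9, 9.2, 9.2]
opening: 0.185
grip_force: 30.0
```

Run:
```python
from h import *
st=read_state();print(st["position"],st["ft_force"],st["ft_torque"],(H([0,0,0,0]).inv()*rot(st["tool_rot"])).as_rotvec(degrees=True))
```

```text
[ 0.62521409 -0.03274228  0.03093911] [-10.8585587    9.20472401   9.22185818] [1.5992602  1.8601344  0.04722004] [ 0.0746177  -0.11159996  0.13770062]
```

Emit:
{"fn": "carry_out", "kwargs": {"steps": [[[0.004,0.002,0],[-0.001,0.002,0],1],[[0.008,0.004,0],[-0.002,0.004,0],1],[[0.012,0.006,0],[-0.003,0.006,0],1],[[0.016,0.008,0],[-0.003,0.006,0],1],[[0.02,0.01,0],[-0.003,0.006,0],1],[[0.02,0.01,0],[-0.003,0.006,0],1],[[0.02,0.01,0],[-0.003,0.006,0],1],[[0.02,0.01,0],[-0.003,0.006,0],1]]}}

```text
time: 21.0
position: [0.6253, -0.0328, 0.031]
tool_rot: [-0.001, 1.0, -0.001, -0.001]
ft_force: [-15.3, 12.0, 14.1]
opening: 0.19
grip_force: 30.0
```

Run:
```python
from h import *
st=read_state();print(st["position"],st["ft_force"],st["ft_torque"],(H([0,0,0,0]).inv()*rot(st["tool_rot"])).as_rotvec(degrees=True))
s=snapshot("wrist")
cv2.imwrite("pics/w5.png",cv2.resize(s["pixels"][130:230,180:340,::-1],None,fx=5,fy=5,interpolation=2))
```

```text
[ 0.62527042 -0.03275212  0.03096077] [-15.34780691  11.98800676  14.09042985] [2.15178957 2.64696665 0.07848693] [ 0.07561879 -0.15991091  0.1467188 ]
```

View pics/w5.png

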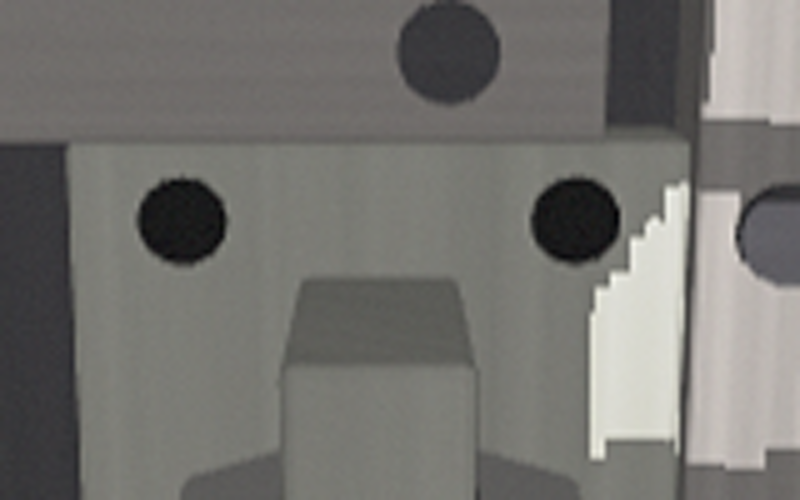

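The plate is tight against both fences (crop row 140, col 690). Pushing harder raised the force without moving the bracket, so it is seated.

```bash
python3 -c "
from station import *
print(finish_job())"
```

```text
the job is handed in; nothing more can be done
None
```

The bracket lies flat on the fixture base, pressed flush against both fences with the gripper still holding it; I handed the job in at about 21 s, and no verdict came back.

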